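Mix a polish bottle: hold the spring dial on its third click

TASK

Stand the round polish bottle upright in the round cup of the bottle mixer, right down on the cup's floor, and let go of it. Then turn the mixer's spring-return dial clockwise past its first two clicks to the third and last one, and keep holding it there against its spring: the job finishes with the robot still holding the dial at the third click and the bottle standing in the cup. Do not knock over or push about the square bottle, the jar and the nail buffer.

Things in the scene. Friction and masses are not known exactly. Their poses are not given: they have to be found in the camera images.
- bottle_center (a point): The round polish bottle, loose, about 60 g, 88 mm tall; this point is its centre, 44 mm above its underside, z up its axis. Wine-coloured round body 30 mm in diameter and 40 mm high, then a shoulder narrowing up to 48 mm, then a plain black cylindrical cap 14 mm in diameter from 48 to 88 mm above the underside (middle of the cap 24 mm above this point). It starts standing upright on the desk, beside or among the square bottle and the jar.
- bottle: The same round bottle; the origin is the centre of its underside.
- mixer: The bottle mixer, fixed to the desk: a white box 150 mm (its x) by 230 mm (its y) by 70 mm high, origin at the centre of its underside on the desk. On its top, 130 mm apart, are the round cup (at +65 mm along its y) and the dial (at -65 mm along its y).
- well (a point): Centre of the inner floor of the mixer's cup, 75 mm above the desk; z up. The cup is an open-topped round grey plastic cup, inner diameter 40 mm, flaring to 48 mm over the top 10 mm; wall 5 mm, so 58 mm across outside at the rim; rim 25 mm above this point. The bottle stands in it with its centre 44 mm above this point.
- dial_grip (a point): The point to grip on the dial, on its vertical axis, 99 mm above the desk, turning with the dial. The dial is a black disc 52 mm in diameter with its top 76 mm above the desk, carrying an upright aluminium grip bar 48 mm long (along this frame's x), 14 mm wide (along y) and 34 mm high, from 76 to 110 mm above the desk; a black line on the bar's top marks its -x end. At rest the bar lies along the mixer's x.
- dial (a joint): Angle of the dial in rad: 0 at rest, growing as it turns clockwise seen from above. Clicks (detents) at 0.4, 0.8 and 1.2, end stop at 1.3. A spring always drives it back to 0: 0.045 N m at rest rising to 0.135 N m at the third click, with the clicks adding or taking up to 0.035 N m; the clicks do not hold it, it springs back when let go.
- square_bottle_center (a point): Bystander, loose: a bottle of the same glass and cap and the same 88 mm height, but with a square body 34 mm by 34 mm, 44 mm high; the point is its centre, 44 mm up.
- square_bottle: The same square bottle; origin at the centre of its underside.
- jar_center (a point): Bystander, loose: a low round cream jar, 54 mm in diameter and 40 mm tall, white with a black lid; the point is its centre, 20 mm up.
- jar: The same jar; origin at the centre of its underside.
- buffer: Bystander, loose: a grey nail-buffer block 25 mm by 90 mm (its y) by 25 mm high, lying on the desk at the right of the mixer (its -y side); origin at the centre of its underside.
There are look-alikes about, which are no part of the job. Leave any yellow look-alike of the bottle alone.

How it is judged:
On the way, in this order (a step that is already met when the one before it is completed fails the run):
1. the round bottle stands upright on the floor of the cup, let go, with the dial still at rest (horizontal distance between bottle_center and well below 0.008 m and z of bottle_center in the frame of well between 0.038 and 0.049 m and angle between bottle_center's own z axis and vertical below 0.17 rad and contact force between the fingers and bottle below 0.1 N and value of joint dial below 0.2 rad), for 0.3 s.
2. the dial is at the third click, held by the robot, the bottle still in the cup (horizontal distance between bottle_center and well below 0.008 m and z of bottle_center in the frame of well between 0.038 and 0.049 m and angle between bottle_center's own z axis and vertical below 0.17 rad and contact force between the fingers and bottle below 0.1 N and value of joint dial above 1.08 rad), for 0.5 s.
At the end, for the whole second after the job is handed in: The dial stands at the third click (joint above 1.08 rad) with the robot pressing on it (over 0.5 N), and the round bottle stands free of the fingers and still in the cup: within 8 mm of the cup's axis, its centre 38 to 49 mm above the cup's floor, within 0.17 rad of upright (all of step 2 and linear speed of bottle below 0.05 m/s and contact force between any of the fingers, the arm and mixer above 0.5 N); the arm keeps its last pose, push and grip.
It fails at once if the square bottle is pushed more than 30 mm or knocked over (distance of square_bottle from where it was at the start of the episode above 0.03 m or angle between square_bottle's own z axis and vertical above 0.5 rad).
It fails at once if the jar is pushed more than 30 mm or knocked over (distance of jar from where it was at the start of the episode above 0.03 m or angle between jar's own z axis and vertical above 0.5 rad).
It fails at once if the nail buffer is pushed more than 30 mm or knocked over (distance of buffer from where it was at the start of the episode above 0.03 m or angle between buffer's own z axis and vertical above 0.5 rad).
It also fails if it takes over 53 s, if anything falls off the work surface, if the arm or the gripper's body presses on something with over 40 N, if the wrist force passes 120 N, or if a joint passes its speed limit or range.

ROBOT

A 7-joint arm with a two-finger parallel gripper is mounted at the origin on the work surface. World frame = base frame: x ahead of the robot, y to its left, z up, the work surface at z = 0. Lengths are in m, angles in rad, forces in N, time in s.
With the tool pointing down it reaches from about 0.4 to 0.85 m from the base axis. Payload 4.5 kg.
Tool frame: the origin (TCP) lies on the centre line of the jaws, within the pads' length; the fingertips stand r.tcp_to_tips ahead of it and the grasp point (between the pads) lies 11 mm behind it (r.tcp_to_tips is the distance from the TCP to the fingertips, in m); y points along the fingers, x is the direction in which the jaws open and shut, and the axes are right-handed (so a half turn about y gives the same grasp; the last joint's range is limited). The gripper opens to 88 mm and grips with 3 to 60 N. Pads are 18 mm wide; open, the fingers measure 123 mm over their backs; the gripper's body (75 mm by 187 mm) begins 45 mm behind the grasp point.
Start: joints at [-1.123, 0.689, -0.195, 1.565, 0.157, 0.902, -0.215], TCP at [0.251, 0.572, 0.247] pointing down, gripper open.
Joint ranges: [-3.01, 3.01], [-0.46, 2.08], [-1.47, 1.51], [0.13, 2.56], [-1, 4.14], [0.04, 2.09], [-2.66, 2.66]. Speed limits (rad/s): [2.57, 2.57, 3.14, 3.14, 3.14, 3.14, 3.14].

INTERFACE

Orientations are given as a unit quaternion [x, y, z, w].
In Python, from plant import r gives the robot as it stands. The module is installed in compiled form; this text tells all that it offers.
- The arm moves only by the shell command python3 -m inch 'ROWS' [OPENING] [FORCE]. ROWS is text: rows parted by semicolons, each of 4 numbers parted by spaces: the shift along the tool's x, y, z in mm, then the turn about the tool's y in degrees. In form: x y z spin; .... A call has 1 to 10 rows; each row is the pose to reach, as a shift and turn from the pose commanded when the call began, along the tool's axes at that moment; what a row does not reach only later rows make up. A row lasts 1/10 s, in which the tool goes at most 50 mm and 8.59 degrees, less where a joint would pass 70% of its speed; a pose out of reach is approached as far as the arm can. A call with a gripper value outside its range is refused whole. OPENING is the gripper command: -1 is shut, 1 is fully open, values between are in proportion, set as the call begins (- or left out, the last holds). The fingers move at their own pace and stop on an object; FORCE is the grip in N (left out, the last holds). Time passes only in rows, so rows that repeat a pose let the fingers close. It gives the time, the measured TCP pose, the force and the opening at its end, in the units of the state.
- r.get_state(): the state, without advancing time (a new reading comes with each control period).
- r.snapshot(name): name is "scene" or "top" or "wrist"; returns a dict with "frame" (384x512x3 uint8, red, green, blue), "intrinsics" (3x3 intrinsics, pixels), "dist_coeffs" ([k1, k2, p1, p2, k3] as OpenCV has them; the pictures are not rectified), "R" (3x3) and "t" (3): a world point X has camera coordinates R X + t. Camera axes: x right, y down, z forward; pixel columns grow to the right and rows downward; lengths in m; the calibration is good to about 2 mm. A picture is of the moment at which its call begins. There is no depth.
- r.finish_job(): hands the job in, once; it reports no verdict.
Trained networks look in the newest picture that a camera, given by its name, has taken for a name from the list of things; names that differ only in an ending like _2 or _b are one class to them, and where a whole thing is asked for, a point or a joint stands for the part that bears it (a point fixed in the world has none). Each returns a list of dicts, best first, with "p" (0 to 1); they miss things now and then, are a little off and sometimes report something else, mostly with a low value. They report only what shows in the picture. A call takes as long as a camera call. They do not tell look-alikes from the thing itself.
- r.trace(camera, name): "region" (384x512 bool, what is visible of it) and "centre" ([row, column] in pixels, amid what is visible of it).
- r.tip_of(camera, name): "centre" ([row, column] in pixels: a listed point, or the origin of a listed thing).
The state is a dict: "clock": time; "q": joint angles; "qd": joint speeds; "joint_torque": joint torques, N m; "tool_pos": TCP position; "eef_rot": TCP orientation; "contact_force": force on the tool from outside, world axes, zero at the start; "moment": the same for the moment, N m; "opening": opening from 0.0 (shut) to 1.0 (fully open).
Only numpy, scipy, OpenCV 4.12 (cv2) and the standard library are available. Lean on these libraries where they do the work, as an engineer would, in place of code of your own. Each camera call takes 0.05 s, during which the arm holds its last target.

## Working session

There is one attempt and no reset: what is moved stays moved. The work goes in short steps, Python scripts to look and compute and a shell command to move; the robot and the scene stay as the last step left them, time stands still between calls to the robot, and variables do not carry over. Pictures are saved under pics/ and viewed, and the job is handed in when it is done.

```bash
mkdir -p pics
cat > h.py <<'E'
import numpy as np, cv2
from plant import r
from scipy.spatial.transform import Rotation as Ro
def snap(n,f=None):
    s=r.snapshot(n)
    if f: cv2.imwrite('pics/'+f,cv2.cvtColor(s['frame'],cv2.COLOR_RGB2BGR))
    return s
def ray(s,rc):
    K=np.array(s['intrinsics'],float);d=np.array(s['dist_coeffs'],float)
    u=cv2.undistortPoints(np.array([[[rc[1],rc[0]]]],float),K,d)[0,0]
    R=np.array(s['R']);t=np.array(s['t'])
    return -R.T@t, R.T@np.array([u[0],u[1],1])
def atz(s,rc,z):
    o,d=ray(s,rc); return o+d*(z-o[2])/d[2]
def proj(s,P):
    R=np.array(s['R']);rv=cv2.Rodrigues(R)[0]
    p=cv2.projectPoints(np.array(P,float).reshape(-1,1,3),rv,np.array(s['t'],float),np.array(s['intrinsics'],float),np.array(s['dist_coeffs'],float))[0].reshape(-1,2)
    return p[:,::-1]
def delta(target):
    st=r.get_state(); Rt=Ro.from_quat(st['eef_rot'])
    return Rt.inv().apply(np.array(target)-np.array(st['tool_pos']))*1000
E
python3 - <<'E'
from h import *
st=r.get_state()
print(st); print(r.tcp_to_tips); print(Ro.from_quat(st['eef_rot']).as_matrix().round(3))
Z={'bottle_center':.044,'bottle':0,'mixer':0,'well':.075,'dial_grip':.099,'square_bottle_center':.044,'jar_center':.02,'buffer':0}
for c in ['top','scene','wrist']:
    s=snap(c,c+'0.png')
    print(c,(-np.array(s['R']).T@np.array(s['t'])).round(3))
    for n in Z:
        for o in r.tip_of(c,n)[:3]:
            print(' ',n,round(o['p'],2),np.round(o['centre'],1),atz(s,o['centre'],Z[n]).round(4))
E
```

```text
{'clock': 0.0, 'q': array([-1.12322521,  0.69001289, -0.19451709,  1.56636452,  0.15732745,
        0.90250114, -0.21509053]), 'qd': array([ 5.52290789e-04, -3.01089617e-03, -1.55319762e-04, -8.42362714e-06,
       -1.30301043e-03,  8.23114917e-04,  4.36884301e-04]), 'joint_torque': array([ 9.32398543e-04, -5.27559006e+01, -1.26649417e+00, -1.53425074e+01,
       -5.26862650e-02,  6.77606411e-03,  1.68853890e-04]), 'tool_pos': array([0.25108611, 0.57165531, 0.24588661]), 'eef_rot': array([ 0.59243159,  0.38613755, -0.38719321, -0.59161138]), 'contact_force': array([-0.21232639,  0.10604719, -0.08940109]), 'moment': array([ 0.00661705, -0.02395895,  0.03525814]), 'opening': 0.9982483079346186}
0.008
[[ 0.402 -0.001 -0.916]
 [ 0.916 -0.002  0.402]
 [-0.002 -1.    -0.   ]]
top [0.432 0.026 1.311]
  bottle_center 0.71 [169.4 130.6] [0.6063 0.3471 0.044 ]
  bottle_center 0.71 [194.3  93.6] [0.5397 0.4486 0.044 ]
  bottle_center 0.68 [190.  142.4] [0.5481 0.315  0.044 ]
  bottle 0.64 [195. 101.] [0.5409 0.4424 0.    ]
  bottle 0.63 [190.1 146. ] [0.5515 0.3148 0.    ]
  bottle 0.59 [170.6 
[... 754 characters left out ...]
.2] [0.5477 0.4499 0.044 ]
  bottle 0.75 [257.6 363.8] [0.5433 0.3131 0.    ]
  bottle 0.71 [253.8 412.1] [0.4706 0.4125 0.    ]
  bottle 0.68 [286.4 369. ] [0.6053 0.3525 0.    ]
  mixer 0.56 [170.4 213.9] [ 0.519  -0.1638  0.    ]
  well 0.66 [164.7 226.9] [ 0.5244 -0.1081  0.075 ]
  dial_grip 0.84 [136.4 191.3] [ 0.509  -0.2338  0.099 ]
  square_bottle_center 0.58 [261.9 324.4] [0.6237 0.2358 0.044 ]
  jar_center 0.9 [221.9 339.6] [0.4941 0.2202 0.02  ]
  buffer 0.62 [142.  148.6] [ 0.5354 -0.3942  0.    ]
wrist [0.181 0.604 0.384]
  bottle_center 0.86 [374.4 210.6] [0.4739 0.4124 0.044 ]
  bottle 0.79 [350.7 212.9] [0.4753 0.4092 0.    ]
  bottle 0.52 [377.9 257.9] [0.5444 0.4466 0.    ]
```

View pics/top0.png

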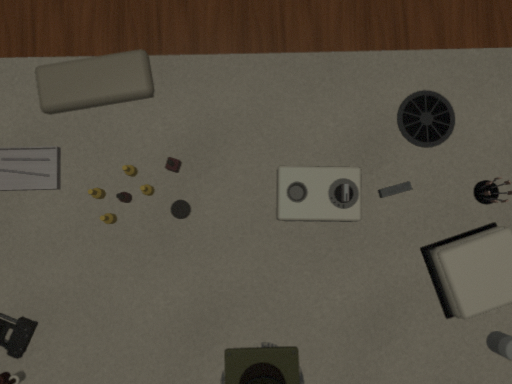

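View pics/scene0.png

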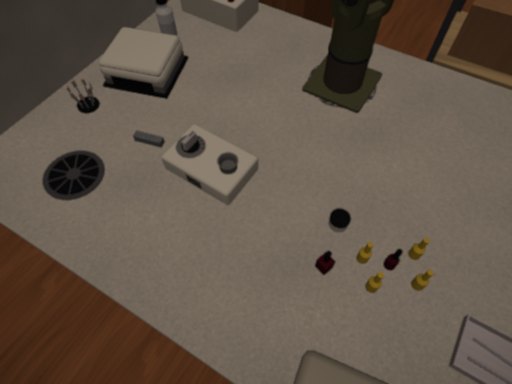

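View pics/wrist0.png

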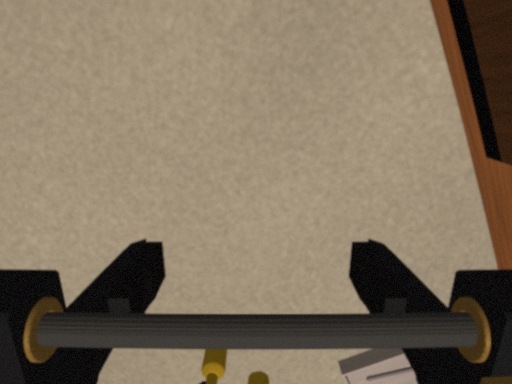

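The top view shows the wine bottle at about (197,124). Four yellow look-alikes surround it, the square bottle is at (165,173), the jar at (209,180) and the mixer at (194,318). I'll refine these now.

```bash
cat > m.py <<'E'
from h import *
S={c:snap(c,c+'1.png') for c in ['top','scene']}
def crop(c,r0,r1,c0,c1,k,f):
    im=cv2.cvtColor(S[c]['frame'],cv2.COLOR_RGB2BGR)[r0:r1,c0:c1]
    im=np.clip(im.astype(float)*1.8,0,255).astype(np.uint8)
    cv2.imwrite('pics/'+f,cv2.resize(im,None,fx=k,fy=k,interpolation=cv2.INTER_CUBIC))
crop('top',150,230,85,195,7,'topb.png')
crop('scene',230,300,350,440,8,'sceb.png')
crop('top',155,230,270,420,5,'topm.png')
crop('scene',115,210,125,265,5,'scem.png')
for c in S:
    for n in ['bottle','mixer','square_bottle','jar','buffer','dial','well']:
        for o in r.trace(c,n)[:6]:
            m=o['region']; ys,xs=np.nonzero(m)
            col=S[c]['frame'][m].mean(0).round()
            print(c,n,round(o['p'],2),np.round(o['centre'],1),m.sum(),ys.min(),ys.max(),xs.min(),xs.max(),col)
E
python3 m.py
```

```text
top bottle 0.69 [198.  123.9] 116 192 202 116 130 [39. 33. 28.]
top bottle 0.67 [193.2  98.1] 147 188 198 88 105 [79. 69. 37.]
top bottle 0.64 [171.4 131.1] 111 165 175 123 136 [80. 69. 36.]
top bottle 0.52 [190. 145.] 109 185 195 140 153 [84. 72. 38.]
top bottle 0.48 [219.9 106.9] 131 213 223 101 116 [79. 69. 37.]
top mixer 0.62 [192.3 318. ] 4623 166 221 276 361 [101.  99.  87.]
top square_bottle 0.72 [162.3 173.4] 190 157 172 165 180 [48. 37. 34.]
top jar 0.74 [208.8 182.9] 295 200 218 170 190 [38. 37. 32.]
top buffer 0.52 [187.6 393.6] 319 181 198 379 411 [61. 61. 56.]
top dial 0.72 [194.1 343.9] 269 184 201 335 353 [49. 48. 45.]
top well 0.81 [195.7 320.1] 4713 166 222 276 362 [100.  99.  87.]
scene bottle 0.82 [247.7 418.6] 267 238 259 408 429 [92. 73. 26.]
scene bottle 0.58 [258.1 389.2] 244 249 269 383 401 [31. 17. 17.]
scene bottle 0.54 [282.  373.1] 198 274 292 366 381 [93. 72. 20.]
scene bottle 0.51 [254.1 365.1] 223 242 263 356 372 [95. 75. 25.]
scene bottle 0.5 [277.4 418.4] 259 270 289 411 432 [91. 72. 23.]
scene mixer 0.93 [163.5 214.7] 4477 124 204 162 258 [109.  99.  87.]
scene mixer 0.41 [221.2 338.9] 389 209 231 329 350 [24. 22. 21.]
scene square_bottle 0.51 [262.1 323.9] 250 252 273 316 334 [28.  8. 10.]
scene jar 0.78 [221.6 342.9] 410 209 232 330 350 [27. 24. 23.]
scene dial 0.89 [144.  192.5] 306 132 152 181 200 [57. 51. 49.]
scene well 0.89 [162.2 209.4] 4492 124 203 162 258 [109.  99.  87.]
```

View pics/topb.png

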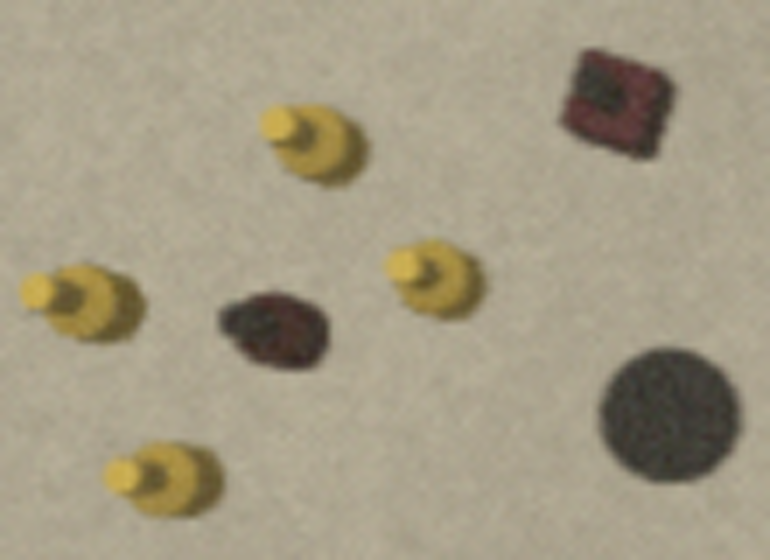

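View pics/sceb.png

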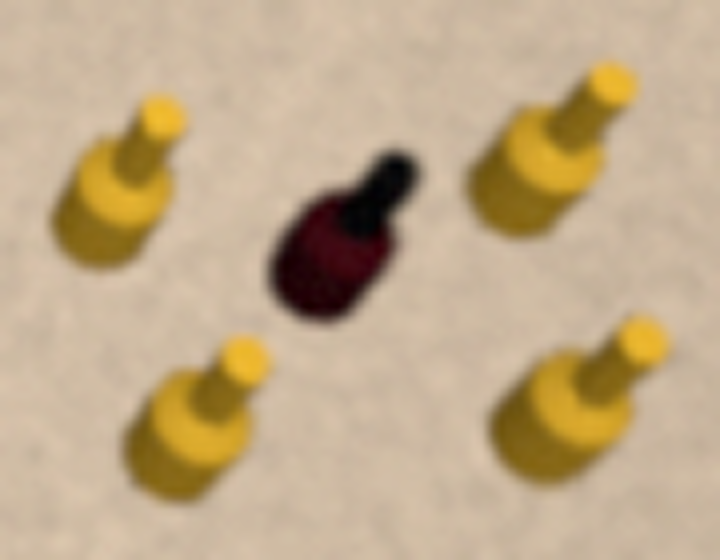

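View pics/topm.png

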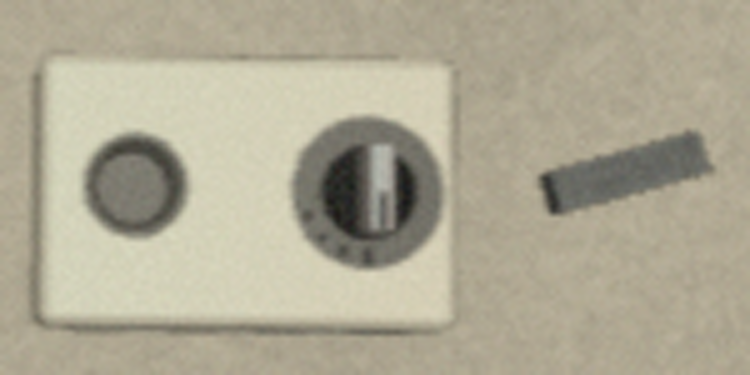

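View pics/scem.png

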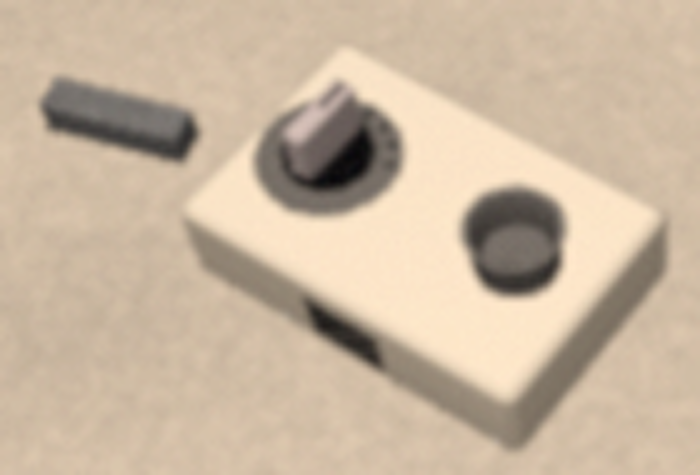

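```bash
cat > m2.py <<'E'
from h import *
S={c:snap(c) for c in ['top','scene']}
def P(c,r0,c0,k,x,y,z):
    return atz(S[c],(r0+(y+.5)/k-.5,c0+(x+.5)/k-.5),z).round(4)
print('captop top',P('top',150,85,7,233,320,.088),'scene',P('scene',230,350,8,400,168,.088))
for n,x,y in [('y1',283,125),('y2',38,292),('y3',407,266),('y4',123,475)]: print(n,P('top',150,85,7,x,y,.088))
for x,y in [(42,57),(452,60),(452,325),(40,325)]: print('mixtop top',P('top',155,270,5,x,y,.07))
for x,y in [(345,48),(665,217),(515,403),(187,215)]: print('mixtop sc',P('scene',115,125,5,x,y,.07))
print('rim top',P('top',155,270,5,135,185,.1),'disc floor',P('top',155,270,5,132,186,.075))
print('rim sc',P('scene',115,125,5,516,235,.1))
print('ring top',P('top',155,270,5,367,193,.071),'bar',P('top',155,270,5,383,187,.11))
print('bar sc',P('scene',115,125,5,318,113,.11))
print('square cap', P('top',150,85,7,600,85,.088),'jar',P('top',150,85,7,670,415,.04))
E
python3 m2.py
```

```text
captop top [0.5316 0.37   0.088 ] scene [0.528  0.3725 0.088 ]
y1 [0.606  0.3508 0.088 ]
y2 [0.5443 0.4434 0.088 ]
y3 [0.5505 0.3041 0.088 ]
y4 [0.4739 0.4115 0.088 ]
mixtop top [ 0.6018 -0.0608  0.07  ]
mixtop top [ 0.5942 -0.286   0.07  ]
mixtop top [ 0.4491 -0.2791  0.07  ]
mixtop top [ 0.4553 -0.055   0.07  ]
mixtop sc [ 0.4514 -0.2738  0.07  ]
mixtop sc [ 0.4593 -0.051   0.07  ]
mixtop sc [ 0.6009 -0.0552  0.07  ]
mixtop sc [ 0.5938 -0.2758  0.07  ]
rim top [ 0.5277 -0.1061  0.1   ] disc floor [ 0.5292 -0.1071  0.075 ]
rim sc [ 0.5288 -0.1001  0.1   ]
ring top [ 0.5222 -0.2358  0.071 ] bar [ 0.5224 -0.2362  0.11  ]
bar sc [ 0.5221 -0.2324  0.11  ]
square cap [0.6184 0.2299 0.088 ] jar [0.4932 0.212  0.04  ]
```

The two views agree to about 4 mm. The bottle is near (0.530,0.371), the well near (0.528,-0.104), the dial near (0.522,-0.235), and the mixer's yaw is about -2.5°. I'll move over the bottle.

```bash
python3 -m inch '-9 0 -42 -3; -18 0 -84 -6; -27 0 -126 -9; -36 0 -168 -12; -45 0 -210 -15; -54 0 -252 -18; -63 0 -294 -21; -72 0 -336 -21; -72 0 -336 -21; -72 0 -336 -21' 0 15
cat > w.py <<'E'
import sys
from h import *
s=snap('wrist',sys.argv[1]); st=r.get_state()
print(st['clock'],st['tool_pos'].round(4),Ro.from_quat(st['eef_rot']).as_matrix().round(3).tolist(),st['q'].round(2),st['contact_force'].round(2),round(st['opening'],3))
print('cam',(-np.array(s['R']).T@np.array(s['t'])).round(3))
for a in sys.argv[2:]:
    n,z=a.split('=')
    for o in r.tip_of('wrist',n)[:4]: print(n,round(o['p'],2),np.round(o['centre'],1),atz(s,o['centre'],float(z)).round(4))
E
python3 w.py w1.png bottle_center=.044 bottle=0
```

```text
clock: 3.25
tool_pos: [0.5309, 0.3701, 0.2465]
eef_rot: [-0.512, -0.487, 0.487, 0.512]
contact_force: [0.5, 0.7, -0.0]
opening: 0.499
3.3 [0.5294 0.3717 0.2466] [[0.047, -0.001, -0.999], [0.999, 0.001, 0.047], [0.001, -1.0, 0.001]] [-0.51  0.73 -0.33  1.49  0.27  0.97  0.61] [-0.71  0.18 -0.8 ] 0.495
cam [0.454 0.374 0.384]
bottle_center 0.81 [187.8 199.2] [0.5519 0.3101 0.044 ]
bottle_center 0.68 [234.9 246.6] [0.6068 0.3556 0.044 ]
bottle_center 0.68 [177.7 332.6] [0.5478 0.4466 0.044 ]
bottle_center 0.64 [166.8 257.9] [0.5328 0.3713 0.044 ]
bottle 0.84 [219.2 245.1] [0.6061 0.3526 0.    ]
bottle 0.8 [172.2 203.6] [0.5463 0.3087 0.    ]
bottle 0.78 [102. 292.] [0.4734 0.411  0.    ]
bottle 0.74 [159.2 255.2] [0.5341 0.3683 0.    ]
```

View pics/w1.png

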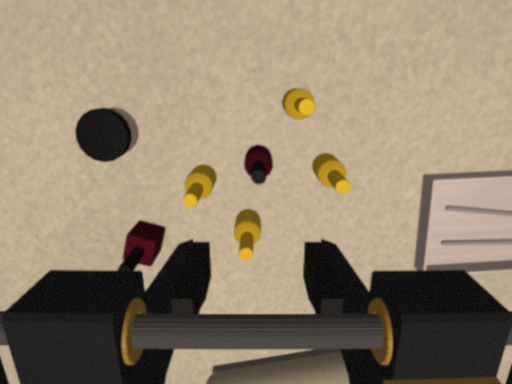

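The wrist view shows the wine bottle at (161,259), with its cap end at (178,259) and nothing touching it.

Run:
```python
from h import *
s=snap('wrist','w2.png')
print(atz(s,(177.5,259),.088),atz(s,(160,257.5),.02))
im=cv2.cvtColor(s['frame'],cv2.COLOR_RGB2BGR)[140:190,230:290]
cv2.imwrite('pics/w2c.png',cv2.resize(im,None,fx=10,fy=10,interpolation=cv2.INTER_CUBIC))
for p in proj(s,[[.531,.371,.088],[.531,.371,0],[.531,.386,0],[.531,.356,0]]): print(p)
```

```text
[0.52978236 0.37506558 0.088     ] [0.52830757 0.37404743 0.02      ]
[179.0217354  254.47072518]
[158.78888266 254.83905978]
[158.22469432 268.12013964]
[159.35727162 241.57014266]
```

View pics/w2c.png

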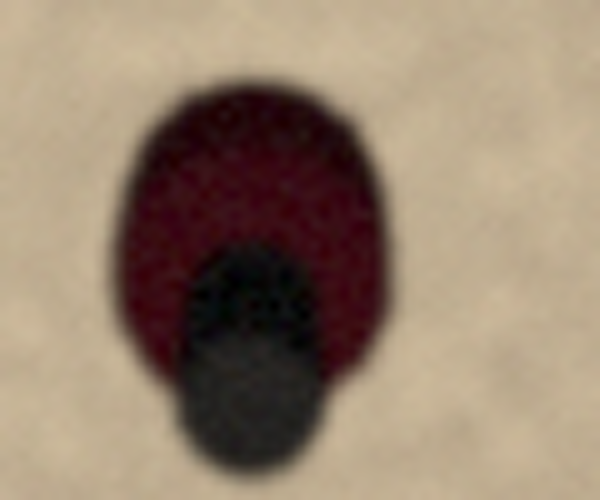

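The cap end measures (179.6,254.6), and (0.531,0.371) projects to (179.0,254.5), so they match. The tool is already overhead, so I'll go down and grip.

```bash
python3 -m inch '0 40 0 0; 0 80 0 0; 0 120 -1 0; 0 150 -1 0; 0 170 -1 0; 0 180 -1 0; 0 186 -1 0; 0 186 -1 0' && python3 -m inch '0 0 0 0; 0 0 0 0; 0 0 0 0; 0 0 0 0; 0 0 0 0' -1 15; python3 w.py w3.png
```

```text
clock: 4.25
tool_pos: [0.5307, 0.3718, 0.0608]
eef_rot: [-0.511, -0.488, 0.488, 0.512]
contact_force: [-0.3, -0.2, 0.7]
opening: 0.499
clock: 4.75
tool_pos: [0.5313, 0.3713, 0.0612]
eef_rot: [0.512, 0.488, -0.488, -0.512]
contact_force: [-0.1, -0.4, 3.0]
opening: 0.138
4.8 [0.5313 0.3713 0.0612] [[0.047, 0.001, -0.999], [0.999, 0.0, 0.047], [0.0, -1.0, -0.001]] [-0.55  0.97 -0.25  1.61  0.37  0.61  0.53] [-0.93  0.72  2.73] 0.144
cam [0.454 0.375 0.199]
```

View pics/w3.png

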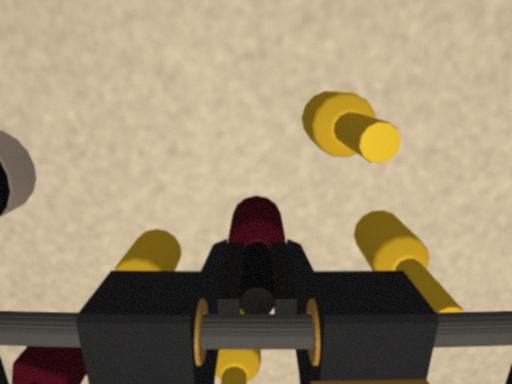

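The fingers are around the cap with the opening at 14 %, about 13 mm. I'll lift the bottle.

```bash
python3 -m inch '0 -8 0 0; 0 -25 0 0; 0 -55 0 0; 0 -90 0 0; 0 -125 0 0; 0 -145 0 0; 0 -150 0 0; 0 -150 0 0; 0 -150 0 0' - 20; python3 w.py w4.png
```

```text
clock: 5.7
tool_pos: [0.5303, 0.3706, 0.2097]
eef_rot: [-0.512, -0.487, 0.489, 0.512]
contact_force: [0.2, 0.1, 0.0]
opening: 0.142
5.75 [0.5303 0.3705 0.2093] [[0.047, -0.002, -0.999], [0.999, -0.002, 0.047], [-0.002, -1.0, 0.002]] [-0.51  0.77 -0.32  1.53  0.29  0.89  0.59] [ 0.51  0.26 -0.5 ] 0.138
cam [0.454 0.374 0.347]
```

View pics/w4.png

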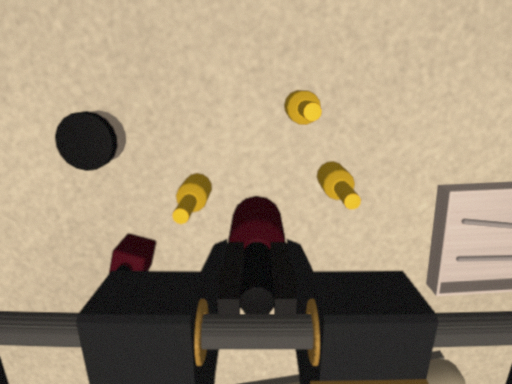

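The bottle came up and is held upright. I'll carry it to about 65 mm short of the cup and look again.

```bash
python3 -m inch '-25 0 -1 0; -65 0 -3 0; -110 0 -5 0; -155 0 -7 0; -200 0 -9 0; -245 0 -11 0; -290 0 -13 0; -335 0 -15 0; -375 0 -16 0; -410 0 -17 0' ; python3 -m inch '0 0 0 0; 0 0 0 0; 0 0 0 0'; python3 w.py w5.png well=.075 dial_grip=.099 mixer=0
```

```text
clock: 6.75
tool_pos: [0.5275, -0.0418, 0.2095]
eef_rot: [-0.512, -0.487, 0.488, 0.513]
contact_force: [-0.1, 0.6, -0.6]
opening: 0.14
clock: 7.05
tool_pos: [0.5284, -0.0374, 0.2102]
eef_rot: [-0.511, -0.489, 0.488, 0.512]
contact_force: [-0.1, 0.0, -0.1]
opening: 0.138
7.1 [ 0.5286 -0.0371  0.2104] [[0.044, -0.0, -0.999], [0.999, 0.001, 0.044], [0.001, -1.0, 0.001]] [ 0.22  0.63 -0.38  1.88  0.35  0.69  1.15] [0.31 0.8  0.6 ] 0.141
cam [ 0.452 -0.034  0.348]
well 0.8 [188.6 174.7] [ 0.53   -0.1049  0.075 ]
dial_grip 0.56 [197.5   0.7] [ 0.5241 -0.2357  0.099 ]
dial_grip 0.41 [119.3 503.6] [0.4813 0.1438 0.099 ]
mixer 0.72 [167.4 132. ] [ 0.5267 -0.166   0.    ]
```

View pics/w5.png

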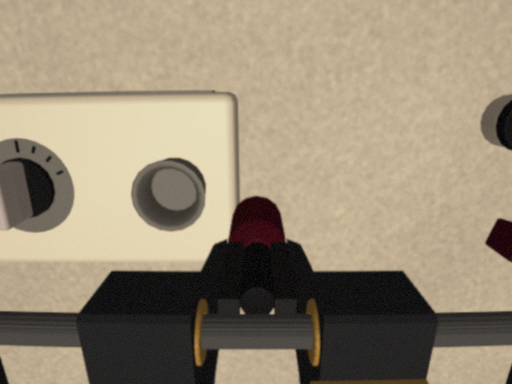

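The cup's rim is at about (195,169) and its floor at (188,175). I'll check both with projections of model circles.

```bash
cat > ov.py <<'E'
from h import *
import sys
wx,wy,dx,dy,out=float(sys.argv[1]),float(sys.argv[2]),float(sys.argv[3]),float(sys.argv[4]),sys.argv[5]
s=snap('wrist'); k=4
im=cv2.resize(cv2.cvtColor(s['frame'],cv2.COLOR_RGB2BGR)[60:260],None,fx=k,fy=k,interpolation=cv2.INTER_CUBIC)
def circ(x,y,z,rad,c):
    a=np.linspace(0,2*np.pi,60)
    p=proj(s,np.c_[x+rad*np.cos(a),y+rad*np.sin(a),0*a+z])
    q=np.c_[(p[:,1]+.5)*k-.5,(p[:,0]-60+.5)*k-.5]
    cv2.polylines(im,[np.round(q).astype(int)],True,c,1)
circ(wx,wy,.1,.029,(0,0,255)); circ(wx,wy,.1,.024,(0,255,0)); circ(wx,wy,.075,.020,(255,0,0))
circ(dx,dy,.076,.026,(0,0,255))
t=r.get_state()['tool_pos']; b=t[2]-.061
circ(t[0],t[1],b,.015,(255,255,0)); circ(t[0],t[1],b+.04,.015,(255,0,255))
cv2.imwrite('pics/'+out,im[:,0:1200][:, :800] if len(sys.argv)<7 else im[:,int(sys.argv[6]):int(sys.argv[6])+800][:600])
E
python3 ov.py .529 -.105 .523 -.235 o1.png 460
python3 ov.py .529 -.105 .523 -.235 o2.png
```

```text
(no output)
```

View pics/o1.png

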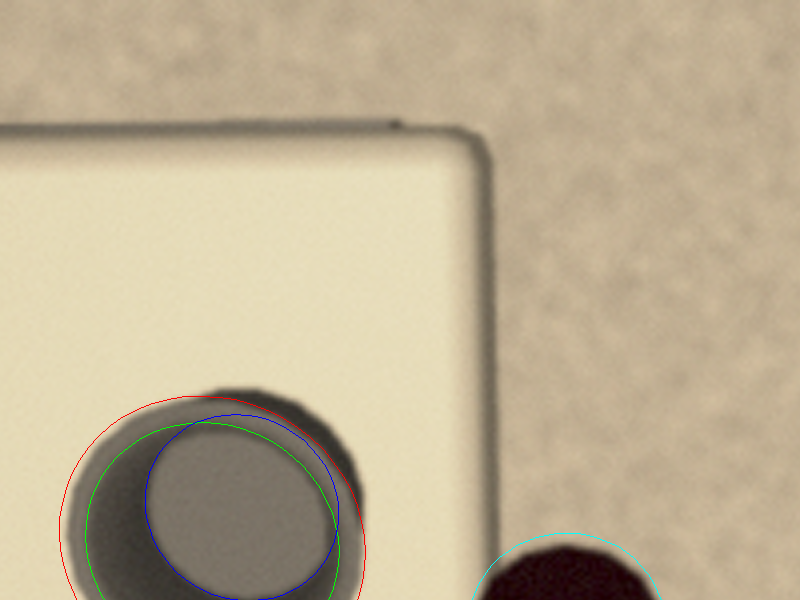

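View pics/o2.png

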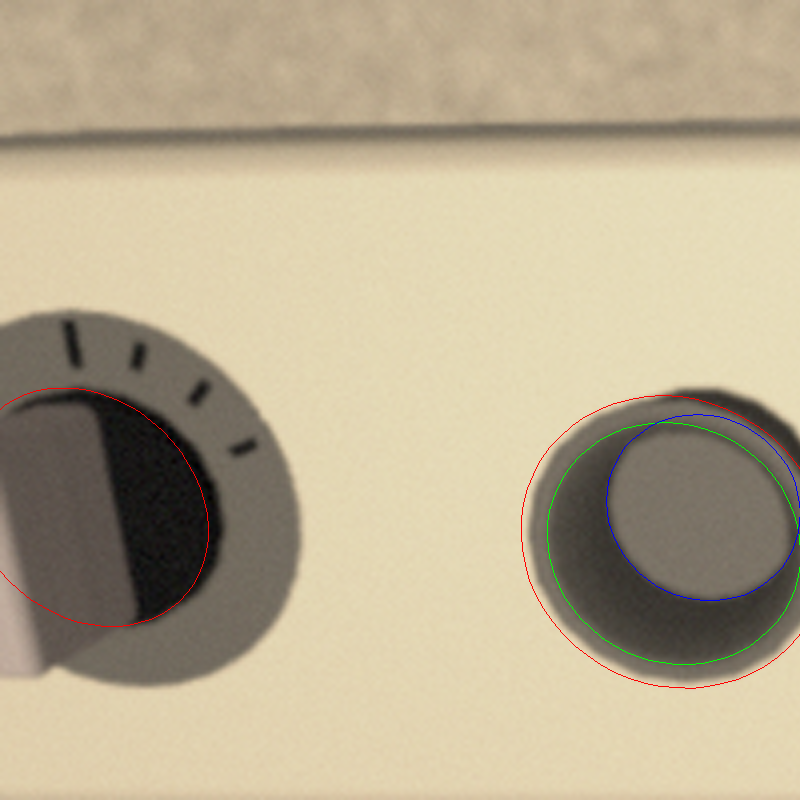

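```bash
sed -i 's/\[60:260\]/[OFF:OFF+150]/; s/-60+.5/-OFF+.5/; s/^s=snap/OFF=int(sys.argv[7]) if len(sys.argv)>7 else 60\ns=snap/' ov.py
python3 ov.py .529 -.1045 .523 -.232 o3.png 640 170
```

```text
(no output)
```

View pics/o3.png

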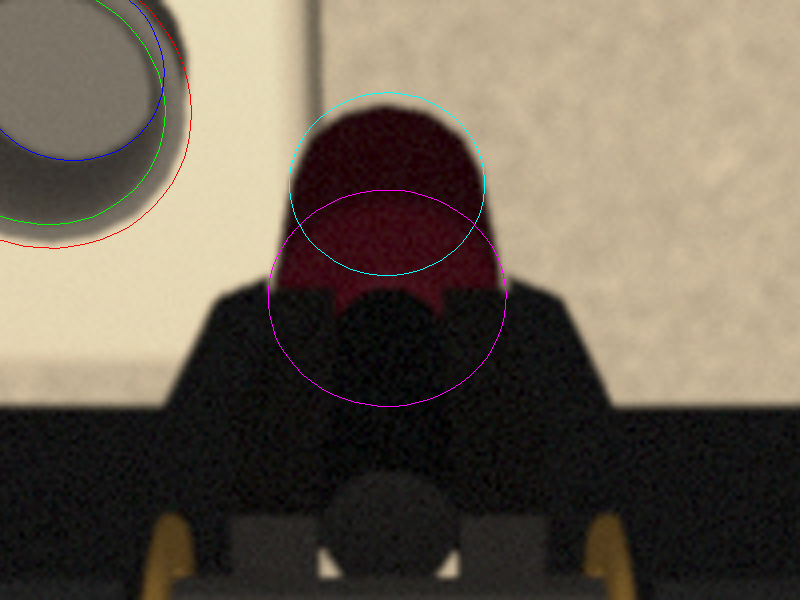

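The bottle hangs centred and upright in the jaws. The cup fit gives (0.529,-0.1045), so I'll move above it.

```bash
python3 -m inch '-15 0 -1 0; -40 0 -2 0; -60 0 -3 0; -67 0 -3.5 0; -67 0 -3.5 0; -67 0 -3.5 0; -67 0 -3.5 0';  python3 w.py w6.png well=.075; python3 ov.py .529 -.1045 .523 -.232 o4.png 640 140; python3 -c "
from h import *
print(delta([.529,-.1045,.136]))"
```

```text
clock: 8.1
tool_pos: [0.5291, -0.1048, 0.2108]
eef_rot: [-0.511, -0.489, 0.488, 0.511]
contact_force: [-0.1, -0.7, -0.6]
opening: 0.138
8.15 [ 0.5291 -0.1049  0.2108] [[0.045, 0.0, -0.999], [0.999, 0.001, 0.045], [0.001, -1.0, -0.0]] [ 0.35  0.65 -0.39  1.86  0.36  0.71  1.28] [ 0.4  -0.85 -0.54] 0.137
cam [ 0.452 -0.102  0.348]
well 0.89 [182.  257.1] [ 0.5283 -0.1043  0.075 ]
[6.97134434e-01 7.47524499e+01 5.32088111e-02]
```

View pics/o4.png

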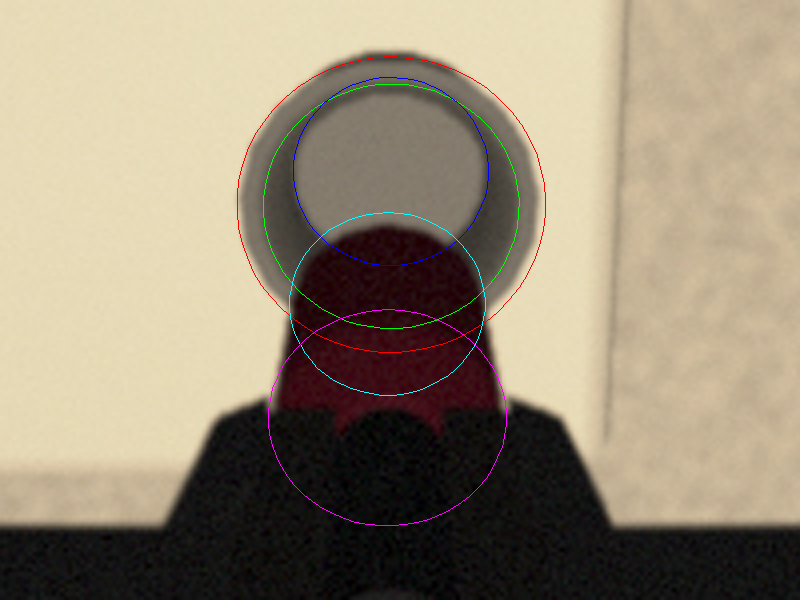

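The bottle and cup show the same offsets against the overlay, so they're aligned. I'll lower it in.

```bash
python3 -m inch '0 15 0 0; 0 30 0 0; 0 40 0 0; 0 50 0 0; 0 57 0 0; 0 63 0 0; 0 68 0 0; 0 70 0 0; 0 70 0 0; 0 70 0 0'; python3 -m inch '0 1 0 0; 0 2 0 0; 0 3 0 0; 0 3 0 0; 0 3 0 0'
```

```text
clock: 9.25
tool_pos: [0.5291, -0.1063, 0.1409]
eef_rot: [0.512, 0.488, -0.488, -0.512]
contact_force: [0.4, -0.3, -1.0]
opening: 0.139
clock: 9.75
tool_pos: [0.5289, -0.1062, 0.1377]
eef_rot: [-0.512, -0.488, 0.488, 0.512]
contact_force: [0.1, 0.4, -1.0]
opening: 0.14
```

```bash
python3 -m inch '0 1 0 0; 0 2 0 0; 0 2 0 0; 0 2 0 0'; python3 w.py w7.png
python3 - <<'E'
from h import *
s=snap('scene')
im=cv2.cvtColor(s['frame'],cv2.COLOR_RGB2BGR)[100:220,140:280]
cv2.imwrite('pics/s7.png',cv2.resize(im,None,fx=5,fy=5,interpolation=cv2.INTER_CUBIC))
E
```

```text
clock: 10.15
tool_pos: [0.5292, -0.1063, 0.1361]
eef_rot: [0.512, 0.488, -0.488, -0.511]
contact_force: [-0.8, 0.6, 4.4]
opening: 0.135
10.2 [ 0.5292 -0.1063  0.1361] [[0.047, 0.001, -0.999], [0.999, -0.0, 0.047], [-0.0, -1.0, -0.001]] [ 0.31  0.76 -0.32  1.92  0.44  0.53  1.21] [-1.81 -0.98  6.67] 0.137
cam [ 0.452 -0.103  0.273]
```

View pics/s7.png

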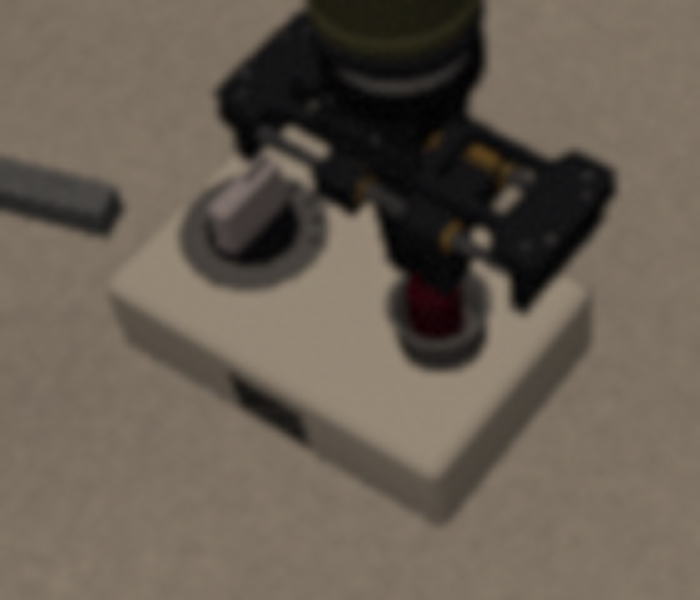

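View pics/w7.png

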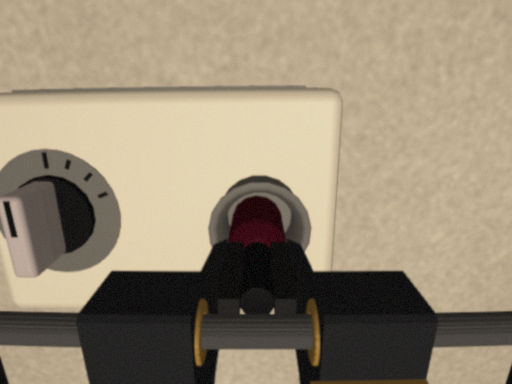

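The tool force rose to about 5 N at the predicted height, so the bottle is on the cup floor. I'll release it and rise.

```bash
python3 -m inch '0 0 0 0; 0 0 0 0; 0 0 0 0; 0 0 0 0; 0 0 0 0' -0.2; python3 -m inch '0 -10 0 0; 0 -30 0 0; 0 -55 0 0; 0 -75 0 0; 0 -80 0 0; 0 -80 0 0; 0 -80 0 0'; python3 w.py w8.png bottle_center=.119 dial_grip=.099; python3 ov.py .529 -.1045 .523 -.232 o8.png 0 100
```

```text
clock: 10.75
tool_pos: [0.5289, -0.1062, 0.1355]
eef_rot: [-0.512, -0.488, 0.488, 0.512]
contact_force: [-0.6, -0.6, 0.2]
opening: 0.402
clock: 11.45
tool_pos: [0.5284, -0.1063, 0.2151]
eef_rot: [-0.511, -0.488, 0.488, 0.512]
contact_force: [-0.8, 1.2, -0.5]
opening: 0.401
11.5 [ 0.5282 -0.1063  0.2148] [[0.047, -0.002, -0.999], [0.999, 0.0, 0.047], [0.0, -1.0, 0.002]] [ 0.36  0.64 -0.4   1.85  0.36  0.72  1.28] [ 0.48  0.18 -0.83] 0.404
cam [ 0.452 -0.103  0.353]
bottle_center 0.75 [200.4 257.9] [ 0.53   -0.1055  0.119 ]
bottle_center 0.41 [187.  259.9] [ 0.5201 -0.1037  0.119 ]
dial_grip 0.79 [191.1  89.8] [ 0.5232 -0.2354  0.099 ]
```

View pics/w8.png

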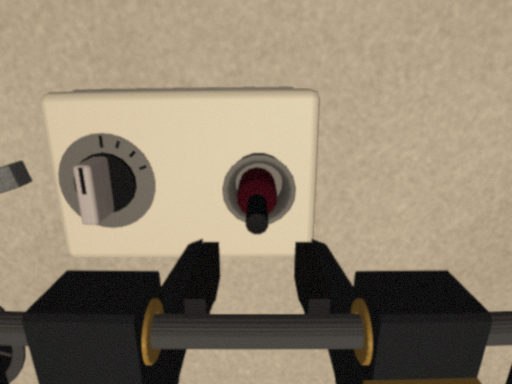

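View pics/o8.png

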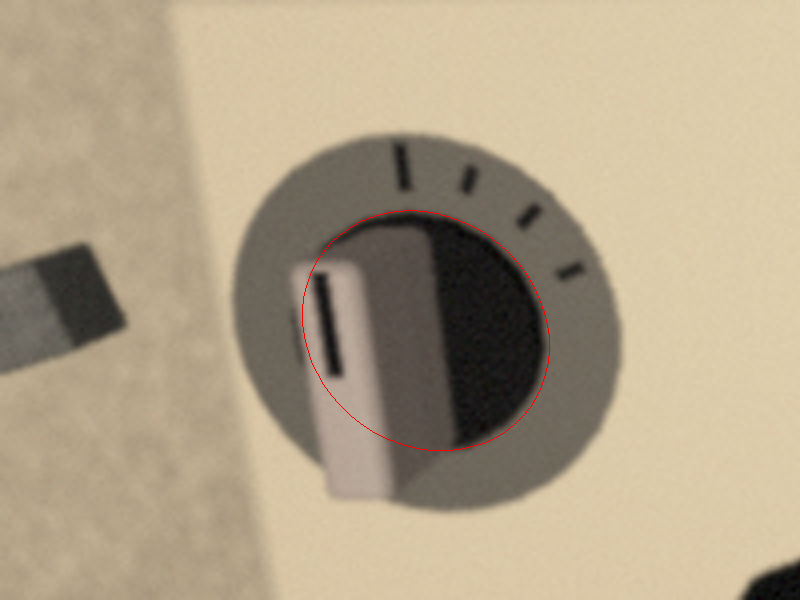

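The bottle stands free in the cup, measured at (0.530,-0.1055). The dial fits (0.523,-0.2335). I'll move over the dial.

```bash
python3 -c "
from h import *
print(delta([.523,-.2335,.089]))"
```

```text
[-127.51441765  125.80484803   -0.80311448]
```

```bash
python3 -m inch '-20 0 0 0; -60 0 -1 0; -100 0 -1 0; -122 0 -1 0; -127.5 0 -1 0; -127.5 0 -1 0; -127.5 0 -1 0; -127.5 0 -1 0' ; python3 w.py w9.png dial_grip=.099 bottle_center=.119; python3 ov.py .529 -.1045 .523 -.2335 o9.png 640 140;python3 -c "
from h import *
print(delta([.523,-.2335,.089]))"
```

```text
clock: 12.45
tool_pos: [0.5244, -0.2313, 0.2158]
eef_rot: [-0.511, -0.489, 0.488, 0.511]
contact_force: [0.1, 0.7, 0.2]
opening: 0.4
12.5 [ 0.5243 -0.2317  0.2158] [[0.044, 0.0, -0.999], [0.999, 0.001, 0.044], [0.001, -1.0, -0.0]] [ 0.58  0.68 -0.42  1.75  0.37  0.79  1.51] [-0.05 -0.02 -0.08] 0.401
cam [ 0.447 -0.228  0.353]
dial_grip 0.67 [185.2 251.5] [ 0.5206 -0.235   0.099 ]
bottle_center 0.9 [200.  432.1] [ 0.5315 -0.1046  0.119 ]
[ -0.88067574 126.80036479   1.10975408]
```

View pics/o9.png

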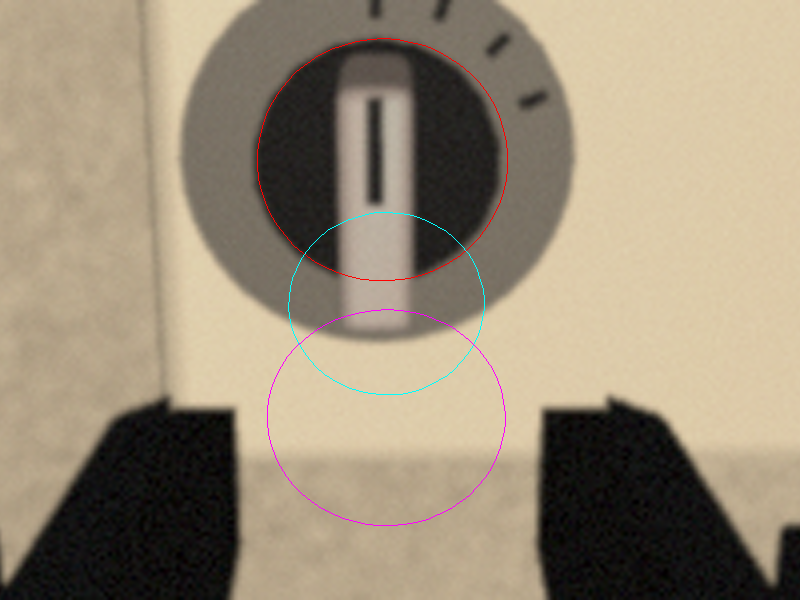

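View pics/w9.png

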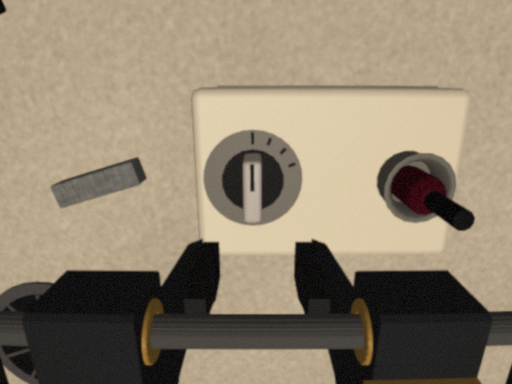

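The disc is about 0.8 mm further towards -y than the overlay, so I'll aim at (0.523,-0.2343). I'll go down over the bar.

```bash
python3 -m inch '-1 30 0 0; -2 65 1 0; -2 90 1 0; -2 110 1 0; -2 120 1 0; -2 126 1 0; -2 126 1 0; -2 126 1 0'; python3 -m inch '0 0 0 0; 0 0 0 0; 0 0 0 0; 0 0 0 0; 0 0 0 0' -1 30;  python3 w.py w10.png
```

```text
clock: 13.45
tool_pos: [0.5235, -0.2357, 0.0905]
eef_rot: [0.512, 0.488, -0.488, -0.511]
contact_force: [-0.1, -0.5, 0.3]
opening: 0.402
clock: 13.95
tool_pos: [0.5232, -0.2348, 0.0902]
eef_rot: [0.511, 0.489, -0.488, -0.511]
contact_force: [-0.2, 3.3, 5.4]
opening: 0.155
14.0 [ 0.5232 -0.2348  0.0902] [[0.046, 0.001, -0.999], [0.999, 0.001, 0.046], [0.001, -1.0, -0.001]] [ 0.52  0.86 -0.31  1.84  0.49  0.52  1.41] [-0.94  3.04  5.32] 0.154
cam [ 0.446 -0.231  0.228]
```

View pics/w10.png

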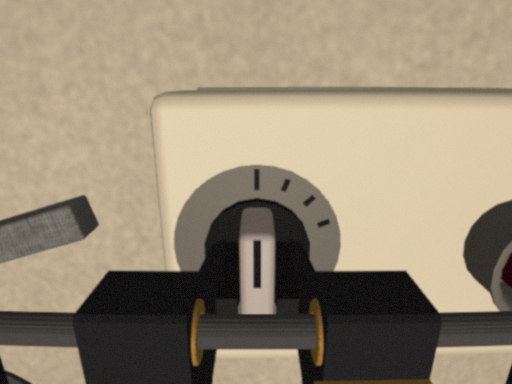

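The bar is gripped, with 3 N sideways on the tool. I'll turn it clockwise, which is positive spin.

```bash
python3 -m inch '0 0 0 3; 0 0 0 8; 0 0 0 14; 0 0 0 20; 0 0 0 25; 0 0 0 30; 0 0 0 35; 0 0 0 40; 0 0 0 40' - 40;  python3 w.py w11.png
```

```text
clock: 14.9
tool_pos: [0.523, -0.2353, 0.0902]
eef_rot: [0.648, 0.283, -0.283, -0.648]
contact_force: [-1.3, 2.0, 5.5]
opening: 0.156
14.95 [ 0.5231 -0.2353  0.0902] [[0.678, 0.0, -0.735], [0.735, -0.0, 0.678], [0.0, -1.0, -0.0]] [ 0.42  0.85 -0.14  1.84  0.23  0.46  0.95] [-1.04  1.08  5.43] 0.157
cam [ 0.467 -0.182  0.228]
```

View pics/w11.png

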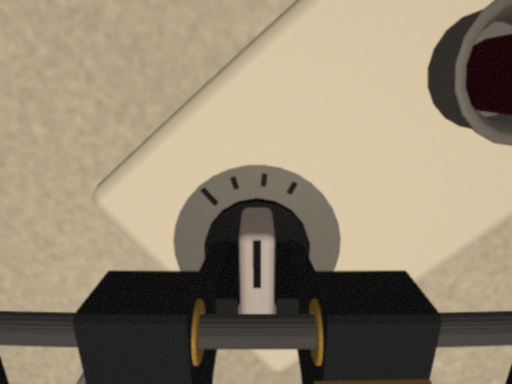

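The dial follows the gripper without slipping and the pointer is just short of the second click. I'll carry on to a total of 71°.

```bash
python3 -m inch '0 0 0 5; 0 0 0 10; 0 0 0 15; 0 0 0 20; 0 0 0 25; 0 0 0 29; 0 0 0 31; 0 0 0 31; 0 0 0 31; 0 0 0 31' - 40; python3 -m inch '0 0 0 0; 0 0 0 0; 0 0 0 0; 0 0 0 0; 0 0 0 0';  python3 w.py w12.png bottle_center=.119
python3 - <<'E'
from h import *
for c in ['scene','top']:
    s=snap(c)
    a=(100,220,140,280) if c=='scene' else (150,240,260,420)
    im=cv2.cvtColor(s['frame'],cv2.COLOR_RGB2BGR)[a[0]:a[1],a[2]:a[3]]
    cv2.imwrite(f'pics/{c}12.png',cv2.resize(im,None,fx=5,fy=5,interpolation=cv2.INTER_CUBIC))
    for n in ['bottle_center','square_bottle_center','jar_center','buffer']:
        for o in r.tip_of(c,n)[:4]: print(c,n,round(o['p'],2),np.round(o['centre'],1))
E
```

```text
clock: 15.95
tool_pos: [0.5227, -0.2355, 0.0902]
eef_rot: [-0.7, -0.1, 0.101, 0.7]
contact_force: [-2.1, 2.1, 6.7]
opening: 0.157
clock: 16.45
tool_pos: [0.5226, -0.2355, 0.0902]
eef_rot: [-0.7, -0.1, 0.101, 0.7]
contact_force: [-1.0, 2.3, 6.1]
opening: 0.155
16.5 [ 0.5227 -0.2355  0.0902] [[0.96, -0.0, -0.281], [0.281, 0.0, 0.96], [-0.0, -1.0, 0.0]] [ 0.35  0.85 -0.01  1.85  0.02  0.45  0.61] [-0.93  0.84  6.5 ] 0.156
cam [ 0.502 -0.16   0.228]
scene bottle_center 0.83 [244.2 423.1]
scene bottle_center 0.82 [279.3 373.9]
scene bottle_center 0.67 [252.1 364. ]
scene bottle_center 0.63 [158.4 228.1]
scene square_bottle_center 0.55 [261.9 327.5]
scene square_bottle_center 0.25 [142.8 150.4]
scene jar_center 0.65 [220.6 337.7]
scene buffer 0.54 [141.  149.3]
top bottle_center 0.7 [215.1 110.6]
top bottle_center 0.67 [191. 299.]
top bottle_center 0.64 [173.6 131. ]
top bottle_center 0.61 [195.3  97. ]
top square_bottle_center 0.46 [164.1 171.9]
top jar_center 0.76 [209.8 183.1]
top jar_center 0.41 [163.9 173. ]
```

View pics/w12.png

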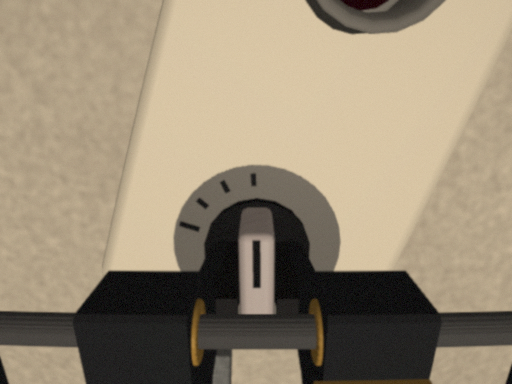

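View pics/scene12.png

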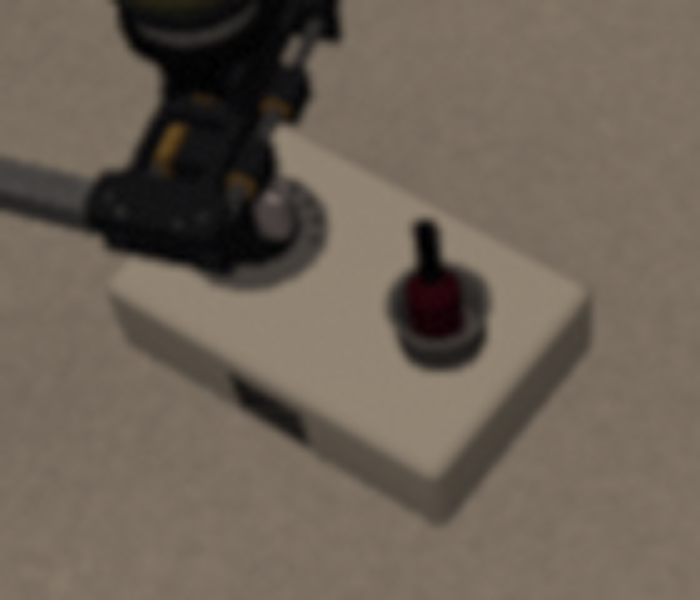

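The pointer sits on the third tick at (180,253), after a measured turn of about 71° (1.24 rad). The bottle stands upright in the cup and the bystanders haven't moved. I'll hand it in while still gripping.

```bash
python3 -c "
from plant import r
print(r.finish_job()); s=r.get_state(); print(s['clock'],s['opening'],s['contact_force'])"
```

```text
the job is handed in; nothing more can be done
None
the job is handed in; nothing more can be done
```

I stood the round bottle in the mixer's cup and let it go. Then I gripped the dial, turned it clockwise to the third click and handed the job in with the robot still holding it. The clock stood at about 16.6 s of the 53 s allowed.

- **Bottle:** the tool met the cup floor at the predicted height. After release the bottle measured about 1 mm from the cup's axis, and the last scene picture shows it upright and free of the fingers.
- **Dial:** the gripper turned about 71° (1.24 rad) with no visible slip. The last wrist picture shows the pointer line on the third tick, with the jaws closed on the bar at a set grip of 40 N.
- **Bystanders:** the square bottle and jar show at the same pixels as at the start in both the scene and top views, within detection noise. The buffer matches its start position in the scene view, but the network did not find it in the last top view.
- **Small disagreements:** the top and scene views differed by up to about 6 mm on the cup and dial. I resolved this with wrist-camera overlays, which drew the parts about 3 % too large. The tool was about 1–2 mm off its aim in y at the cup and the dial. A steady 5–6 N vertical reading while gripping the dial was left as it was.

The hand-in reported no verdict, and no reading could be taken after it.

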